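# Fit the centrifuge rotor and its locking cap

## Task

Get the bench centrifuge ready: lower the blue rotor onto its spindle until it sits fully home, then put the black locking cap with the yellow top over the spindle end, so that it rests flat on the rotor's hub. Lower both parts gently instead of dropping them, and leave the grey rotor where it is.

Things in the scene. Friction and masses are not known exactly. Their poses are not given: they have to be found in the camera images.
- rotor_hub (a point): Blue rotor, upright on the bench: round body 92 mm across, 20 mm high, eight round dark pockets; central hub 38 mm in diameter, its top 60 mm above the underside; bore 26 mm right through. 0.15 to 0.31 kg. Point: on the axis in the hub, 44 mm above the underside, 24 above the body's top: grip the hub here from above. z: axis, up.
- cap_mid (a point): Locking cap, open end down on the bench: black cylinder 46 mm in diameter, 46 mm high, yellow disc on its closed top; blind bore from below 24 mm wide, 24 mm deep. About 0.1 kg. Point: its centre, 23 mm above its underside. z: axis, up. Wider than the rotor's bore, so the rotor cannot go on after it.
- spindle_foot (a point): Upright spindle of the fixed white centrifuge (160 x 180 mm, 40 high; grey bowl 136 mm wide, rim 56 mm above the bench). Point: on its axis at the shoulder where the rotor's underside seats, 45 mm above the bench. Above the point it is 22 mm thick to 30 mm, tapers to 12 at 60 mm and 6 at the tip, 76 mm. The seated rotor's hub top is at 60 mm. z: up; x, y turn with the housing.
- spare_hub (a point): Grey rotor, loose, to be left alone: size and shape of the blue one, but four straight dark slots. Point: in its hub, 44 mm above its underside. Blue and grey stand on either side of the centrifuge, nearer the robot; farther out stand the cap on one side and a small white jar with a red cap (44 mm wide, 50 high, not needed) on the other.
Things that resemble listed ones, but are neither listed nor needed, are in the scene too. What is shaped like the part that bears rotor_hub but purple or turquoise is not meant.

How it is judged:
By the outcome, as a careful person would: the job done as asked, in the order asked, and still so for the second after the job is handed in, with the robot touching nothing.
It also fails if it takes over 58 s, if anything falls off the work surface, if the arm or the gripper's body presses on something with over 40 N, if the wrist force passes 120 N, or if a joint passes its speed limit or range.

## Robot

A 7-joint arm with a two-finger parallel gripper is mounted at the origin on the work surface. World frame = base frame: x ahead of the robot, y to its left, z up, the work surface at z = 0. Lengths are in m, angles in rad, forces in N, time in s.
With the tool pointing down it reaches from about 0.425 to 0.925 m from the base axis. Payload 6.8 kg.
Tool frame: the origin (TCP) lies at the very end of the fingers, on their centre line; the grasp point (between the pads) lies 19 mm behind it (hold_point_z is the distance from the TCP to the grasp point, in m); z points along the fingers, y is the direction in which the jaws open and shut (so a half turn about z gives the same grasp; the last joint's range is limited). The gripper opens to 85 mm and grips with 20 to 120 N. Pads are 22 mm wide; open, the fingers measure 114 mm over their backs; the gripper's body (76 mm by 85 mm) begins 54 mm behind the grasp point. The pads swing forward as they close: fully open they stand 13 mm farther back than shut.
Start: joints at [1.015, 0.477, 0.022, 1.555, -0.011, 1.109, -0.083], TCP at [0.292, -0.608, 0.231] pointing down, gripper open.
Joint ranges: [-2.96, 2.96], [-0.34, 2.1], [-1.41, 1.46], [0.24, 2.44], [-1.37, 4.51], [0.17, 1.92], [-2.96, 2.96]. Speed limits (rad/s): [2.39, 2.39, 3.14, 3.14, 3.14, 3.14, 3.14].

## Interface

Orientations are given as a unit quaternion [w, x, y, z].
In Python, from station import get_obs, read_camera, calibration, hand_in, regions_of, hold_point_z gives the robot as it stands.
- The arm moves only by the tool send_rows, never from a script. Its argument "motion" is text: rows parted by semicolons, each of 7 numbers parted by spaces: the shift along the world's x, y, z in cm, then the turn, a rotation vector about the world's x, y, z in degrees, then the closure, from 0 (fully open) to 1 (shut). In form: dx dy dz rx ry rz fingers; .... A call has 1 to 20 rows; each row shifts and turns the pose as measured when the row begins; what a row does not reach is not made up. A row lasts 1/12 s, in which the tool goes at most 41.7 mm and 7.16 degrees, less where a joint would pass 70% of its speed; a pose out of reach is approached as far as the arm can. A call is refused whole if a number of a shift passes 4.17 or a number of a turn 7.16, either way. A call with a gripper value outside its range is refused whole. The fingers move at their own pace and stop on an object; "newtons" is the grip in N (left out, the last holds). Time passes only in rows, so rows that do not move let the fingers close. It gives the time, the measured TCP pose, the force and the opening at its end, in the units of the state.
- get_obs(): the state, without advancing time (a new reading comes with each control period).
- read_camera(name): name is "side" or "top"; returns the picture (480x640x3 uint8, red, green, blue); there is no depth.
- calibration(name): a dict with "mtx" (3x3 intrinsics, pixels), "R" (3x3) and "t" (3): a world point X has camera coordinates R X + t. Camera axes: x right, y down, z forward; pixel columns grow to the right and rows downward; lengths in m; the calibration is good to about 2 mm. A picture is of the moment at which its call begins. calibration takes no time and is no camera call.
- hand_in(): hands the job in, once; it reports no verdict.
Trained networks look in the newest picture that a camera, given by its name, has taken for a name from the list of things; names that differ only in an ending like _2 or _b are one class to them, and where a whole thing is asked for, a point or a joint stands for the part that bears it (a point fixed in the world has none). Each returns a list of dicts, best first, with "conf" (0 to 1); they miss things now and then, are a little off and sometimes report something else, mostly with a low value. They report only what shows in the picture. A call takes as long as a camera call. They do not tell look-alikes from the thing itself.
- regions_of(thing, camera): "region" (480x640 bool, what is visible of it) and "point" ([column, row] in pixels, amid what is visible of it).
The state is a dict: "t": time; "q": joint angles; "joint_vel": joint speeds; "joint_torque": joint torques, N m; "eef_pos": TCP position; "tool_rot": TCP orientation; "contact_force": force on the tool from outside, world axes, zero at the start; "torque": the same for the moment, N m; "gripper_width": opening from 0.0 (shut) to 1.0 (fully open).
Only numpy, scipy, OpenCV 4.12 (cv2) and the standard library are available. Lean on these libraries where they do the work, as an engineer would, in place of code of your own. Each camera call takes 0.05 s, during which the arm holds its last target.

## Working session

There is one attempt and no reset: what is moved stays moved. The work goes in short steps, Python scripts to look and compute and a tool call to move; the robot and the scene stay as the last step left them, time stands still between calls to the robot, and variables do not carry over. Pictures are saved under pics/ and viewed, and the job is handed in when it is done.

Besides the shell and the picture viewer there is one more tool, called after "Request:" as name(argument=value, ...) on one line, values as JSON. send_rows: Moves the arm, as the interface text tells. Its arguments: {"type":"object","properties":{"motion":{"type":"string"},"newtons":{"type":"number"}},"required":["motion"]}

```bash
ls; mkdir -p pics
python3 - <<'E'
from station import *
import cv2
for c in("top","side"):
    im=read_camera(c); cv2.imwrite(f"pics/{c}0.png",im[:,:,::-1])
    k=calibration(c); print(c,k)
o=get_obs(); print(o, hold_point_z)
E
```

```text
pics
top {'mtx': array([[577.98292746,   0.        , 317.7496844 ],
       [  0.        , 577.98292746, 234.46048229],
       [  0.        ,   0.        ,   1.        ]]), 'R': array([[-0.0131782 , -0.99990005, -0.00512089],
       [-0.99889353,  0.01339581, -0.04508069],
       [ 0.04514478,  0.00452114, -0.99897022]]), 't': array([0.07077132, 0.47250608, 1.05322066])}
side {'mtx': array([[568.69553015,   0.        , 325.04620065],
       [  0.        , 568.69553015, 235.70532992],
       [  0.        ,   0.        ,   1.        ]]), 'R': array([[-0.73330713, -0.6796175 ,  0.01951178],
       [-0.4816581 ,  0.4990263 , -0.72040143],
       [ 0.47986053, -0.53767351, -0.69328282]]), 't': array([0.40509229, 0.24690306, 1.14514481])}
{'t': 0.1, 'q': array([ 1.01491584,  0.47770417,  0.02235613,  1.55634586, -0.01148888,
        1.10931047, -0.08308229]), 'joint_vel': array([ 8.88206061e-05, -1.39378403e-03,  1.33678246e-03, -4.66058652e-03,
       -2.24994662e-03,  1.20605757e-03, -1.64954589e-03]), 'joint_torque': array([ 5.37100175e-03, -5.97758746e+01,  1.61434550e+00, -2.81950629e+01,
        1.29489176e-02,  4.98755457e-03, -4.49666902e-05]), 'eef_pos': array([ 0.29200049, -0.60798076,  0.23043495]), 'tool_rot': array([-7.81581107e-04,  9.75037355e-01,  2.22039376e-01, -2.47120909e-04]), 'contact_force': array([-0.04233759,  0.82013429, -0.12872955]), 'torque': array([-0.01459283, -0.01141739, -0.00331837]), 'gripper_width': 1.0008713380247931} 0.0187
```

View pics/top0.png

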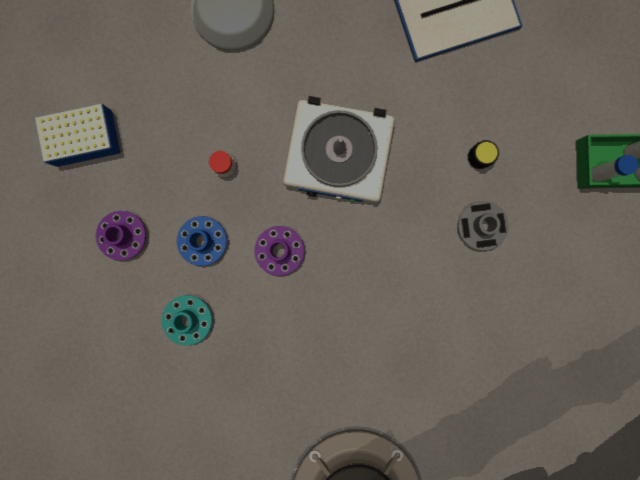

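View pics/side0.png

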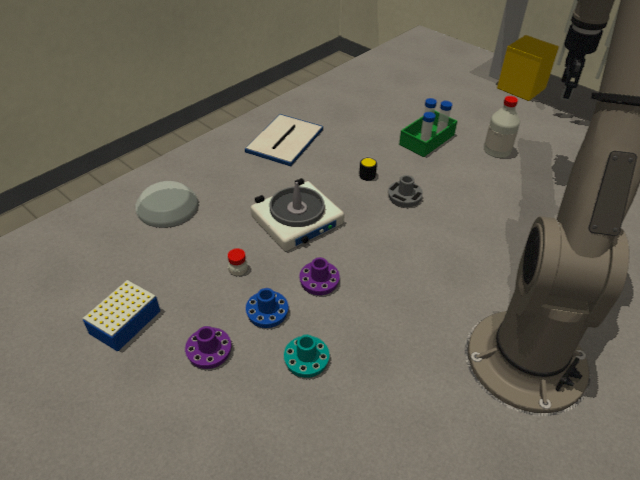

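The top view shows the blue rotor at (202,241), the cap with yellow top at (485,155), the spindle at (339,147), the grey rotor at (483,226) and the jar at (221,162).
Possible mix-ups for rotor_hub: purple at (121,236), purple at (280,251), turquoise at (187,320), grey at (483,226). Possible mix-ups for the cap: the jar at (221,162) and the blue-capped tubes at (627,165). I choose the blue rotor at (202,241) and the black/yellow cap at (485,155).

```bash
cat > h.py <<'E'
from station import *
import numpy as np, cv2
from scipy.optimize import minimize
def proj(c,X):
    k=calibration(c); P=np.atleast_2d(X)@np.array(k["R"]).T+k["t"]; p=P@np.array(k["mtx"]).T
    return p[:,:2]/p[:,2:]
def ray(c,px,z):
    k=calibration(c);R=np.array(k["R"]);C=-R.T@k["t"]
    d=R.T@np.linalg.inv(k["mtx"])@np.array([px[0],px[1],1.])
    return C+d*(z-C[2])/d[2]
def ring(x,y,z,r,n=48):
    a=np.linspace(0,2*np.pi,n,endpoint=False)
    return np.c_[x+r*np.cos(a),y+r*np.sin(a),np.full(n,z)]
def model(c,xy,cyls,S=4,crop=None):
    m=np.zeros((480*S,640*S),np.uint8)
    for r,z0,z1 in cyls:
        p=proj(c,np.r_[ring(*xy,z0,r),ring(*xy,z1,r)])
        cv2.fillConvexPoly(m,cv2.convexHull(((p+.5)*S).astype(np.int32)),255)
    return cv2.resize(m,(640,480),interpolation=cv2.INTER_AREA)/255.
def fit(masks,cyls,x0):
    f=lambda v:sum(np.abs(model(c,v,cyls)-m).sum() for c,m in masks.items())
    r=minimize(f,x0,method="Nelder-Mead",options=dict(initial_simplex=np.array([x0,x0+[.006,0],x0+[0,.006]]),xatol=1e-4,maxiter=60))
    return r.x,r.fun
ROT=[(.046,0,.02),(.019,0.02,.06)]; CAP=[(.023,0,.046)]
E
python3 - <<'E'
from h import *
ims={c:read_camera(c) for c in("top","side")}
sel={"rotor_hub":((202,241),(266,307),ROT,.03),"cap_mid":((485,155),(368,168),CAP,.023),"spare_hub":((483,226),(405,191),ROT,.03)}
for th,(pt,ps,cy,z) in sel.items():
    ms={}
    for c,p in(("top",pt),("side",ps)):
        L=regions_of(th,c)
        print(th,c,[(np.round(d["point"]).tolist(),round(d["conf"],2),int(d["region"].sum())) for d in L[:6]])
        L=[d for d in L if np.hypot(*(np.array(d["point"])-p))<15]
        if L: ms[c]=L[0]["region"].astype(float)
    x0=ray("top",pt,z)[:2]
    print(" x0",x0)
    for s in ([c] for c in ms): print(s,fit({c:ms[c] for c in s},cy,x0))
    if len(ms)==2: print("both",fit(ms,cy,x0))
t=ims["top"][:,:,::-1]
a=cv2.resize(t[200:290,150:260],None,fx=4,fy=4,interpolation=cv2.INTER_CUBIC)[:360,:440]
b=cv2.resize(t[90:210,270:410],None,fx=3,fy=3,interpolation=cv2.INTER_CUBIC)
s=cv2.resize(ims["side"][:,:,::-1][165:260,235:365],None,fx=3,fy=3,interpolation=cv2.INTER_CUBIC)
cv2.imwrite("pics/a.png",a);cv2.imwrite("pics/b.png",b);cv2.imwrite("pics/s.png",s)
E
```

```text
rotor_hub top [([186.0, 322.0], 0.85, 1979), ([285.0, 248.0], 0.81, 1884), ([119.0, 235.0], 0.71, 1933), ([487.0, 154.0], 0.24, 722), ([483.0, 226.0], 0.2, 1891)]
rotor_hub side [([306.0, 355.0], 0.97, 1529), ([210.0, 349.0], 0.87, 1533), ([319.0, 277.0], 0.86, 1157), ([264.0, 309.0], 0.75, 1300)]
 x0 [0.46350737 0.27389675]
['side'] (array([0.46563725, 0.2760281 ]), np.float64(153.85882352941178))
cap_mid top [([483.0, 153.0], 0.85, 698)]
cap_mid side [([371.0, 167.0], 0.89, 324)]
 x0 [ 0.61418734 -0.24329053]
['top'] (array([ 0.61559992, -0.23835753]), np.float64(35.345098039215685))
['side'] (array([ 0.61391404, -0.23852843]), np.float64(53.713725490196076))
both (array([ 0.61546573, -0.23852877]), np.float64(99.8156862745098))
spare_hub top [([486.0, 225.0], 0.88, 1917)]
spare_hub side [([407.0, 191.0], 0.83, 810)]
 x0 [ 0.48383316 -0.23428037]
['top'] (array([ 0.48669735, -0.23830239]), np.float64(213.0980392156863))
['side'] (array([ 0.48703238, -0.23818857]), np.float64(97.25098039215686))
both (array([ 0.48665424, -0.23918032]), np.float64(311.49411764705883))
```

View pics/a.png

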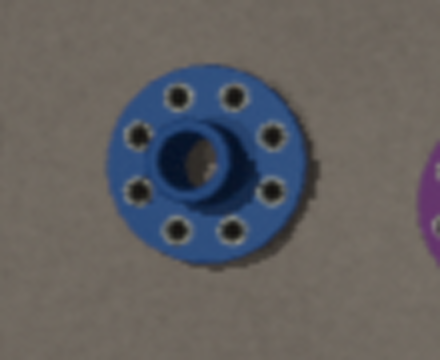

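View pics/b.png

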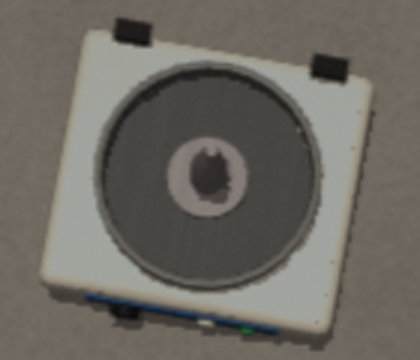

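View pics/s.png

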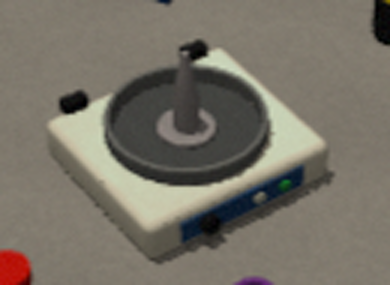

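The crop confirms a blue rotor with eight round pockets at about (202,241). The network missed it in the top view, so I'll use a colour mask there. The spindle stands in the bowl centred near (339,149).

```bash
cat > loc.py <<'E'
from h import *
def blue(c,roi,im):
    x0,y0,x1,y1=roi; hsv=cv2.cvtColor(im,cv2.COLOR_RGB2HSV)
    m=((hsv[...,0]>98)&(hsv[...,0]<122)&(hsv[...,1]>110)).astype(np.uint8)
    k=np.zeros_like(m);k[y0:y1,x0:x1]=m[y0:y1,x0:x1]
    cs,_=cv2.findContours(k,cv2.RETR_EXTERNAL,cv2.CHAIN_APPROX_NONE)
    o=np.zeros_like(m);cv2.drawContours(o,[max(cs,key=cv2.contourArea)],-1,1,-1)
    return o.astype(float)
E
python3 - <<'E'
from loc import *
T=cv2.imread("pics/top0.png")[:,:,::-1].copy();Sd=cv2.imread("pics/side0.png")[:,:,::-1].copy()
ms={"top":blue("top",(165,205,240,280),T),"side":blue("side",(235,275,300,335),Sd)}
x0=np.array([.4645,.275])
for c in ms: print(c,ms[c].sum(),fit({c:ms[c]},ROT,x0))
print(fit(ms,ROT,x0))
# bowl: non-white inside housing
for c,im,p,box in(("top",T,(339,149),(295,107,385,192)),("side",Sd,(297,205),(262,184,334,228))):
    g=im.min(2); x,y,X,Y=box
    seg=np.zeros((480,640),np.uint8); seg[y:Y,x:X]=(g[y:Y,x:X]<120)
    cs,_=cv2.findContours(seg,cv2.RETR_EXTERNAL,cv2.CHAIN_APPROX_NONE)
    k=max(cs,key=cv2.contourArea); print(c,"bowl",cv2.fitEllipse(k),ray(c,cv2.fitEllipse(k)[0],.056))
    # shoulder disc: light pinkish in inside
    x,y,X,Y=(318,128,360,170) if c=="top" else (283,190,310,220)
    v=im[y:Y,x:X].astype(int); print(np.percentile(v.reshape(-1,3),[10,50,90],axis=0).tolist())
    m=(v.min(2)>110).astype(np.uint8); cs,_=cv2.findContours(m,cv2.RETR_EXTERNAL,cv2.CHAIN_APPROX_NONE)
    k=max(cs,key=cv2.contourArea); e=cv2.fitEllipse(cv2.convexHull(k)); print("disc",e,ray(c,(e[0][0]+x,e[0][1]+y),.045))
xy=np.array([.6255,.0175])
E
```

```text
top 1913.0 (array([0.46492225, 0.27822492]), np.float64(167.14117647058822))
side 1281.0 (array([0.46593636, 0.27607474]), np.float64(173.83529411764707))
(array([0.46467398, 0.27720832]), np.float64(344.4705882352941))
top bowl ((339.0716552734375, 148.76998901367188), (75.4874038696289, 76.94512176513672), 164.6477508544922) [0.62303914 0.02444486 0.056     ]
[[70.0, 68.0, 65.0], [72.0, 70.0, 67.0], [130.0, 121.0, 118.0]]
disc ((20.642183303833008, 20.548229217529297), (25.090423583984375, 25.48680305480957), 121.66056060791016) [0.62558718 0.02482823 0.045     ]
side bowl ((293.6346740722656, 204.12596130371094), (41.462528228759766, 63.94217300415039), 109.70659637451172) [0.62554756 0.03546149 0.056     ]
[[56.0, 53.0, 51.0], [67.0, 67.0, 64.0], [118.30000000000007, 112.10000000000002, 107.20000000000005]]
disc ((13.57755184173584, 16.616485595703125), (11.805659294128418, 17.65215301513672), 91.84735870361328) [0.62292356 0.02817045 0.045     ]
```

```bash
cat > ov.py <<'E'
from h import *
def draw(im,c,rings,box,f,out):
    x,y,X,Y=box
    a=cv2.resize(im[y:Y,x:X,::-1],None,fx=f,fy=f,interpolation=cv2.INTER_CUBIC)
    for (px,py,z,r),col in rings:
        p=((proj(c,ring(px,py,z,r))+.5-[x,y])*f).astype(np.int32)
        cv2.polylines(a,[p],True,col,1)
    if out: cv2.imwrite(out,a)
    return a
E
python3 - <<'E'
from ov import *
T=cv2.imread("pics/top0.png")[:,:,::-1].copy();Sd=cv2.imread("pics/side0.png")[:,:,::-1].copy()
G=(0,255,0);Y=(0,255,255);R=(0,0,255)
b=(.4647,.2772);s=(.6245,.0255);cp=(.6155,-.2385)
rr=[((*b,0,.046),G),((*b,.02,.046),G),((*b,.06,.019),Y)]
rs=[((*s,.056,.068),G),((*s,.045,.011),Y),((*s,.075,.011),Y),((*s,.121,.003),R)]
rc=[((*cp,.046,.023),R),((*cp,0,.023),G)]
def pad(l): 
    h=max(i.shape[0] for i in l); return np.hstack([cv2.copyMakeBorder(i,0,h-i.shape[0],0,2,0) for i in l])
u=pad([draw(T,"top",rr,(170,208,235,273),4,0),draw(T,"top",rs,(295,105,385,195),3,0),draw(T,"top",rc,(465,135,507,177),5,0)])
l=pad([draw(Sd,"side",rr,(236,280,296,332),4,0),draw(Sd,"side",rs,(255,175,340,240),4,0),draw(Sd,"side",rc,(350,150,388,185),5,0)])
cv2.imwrite("pics/ov1.png",u);cv2.imwrite("pics/ov2.png",l);print(u.shape,l.shape)
E
```

```text
(270, 746, 3) (260, 776, 3)
```

View pics/ov1.png

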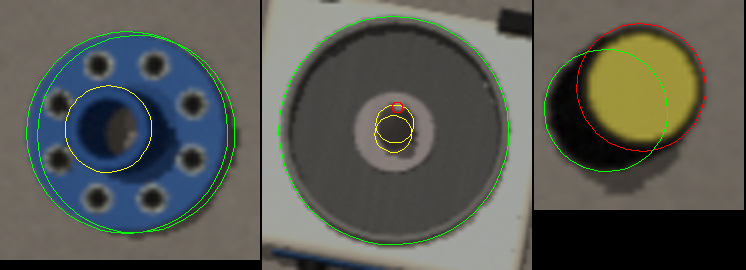

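View pics/ov2.png

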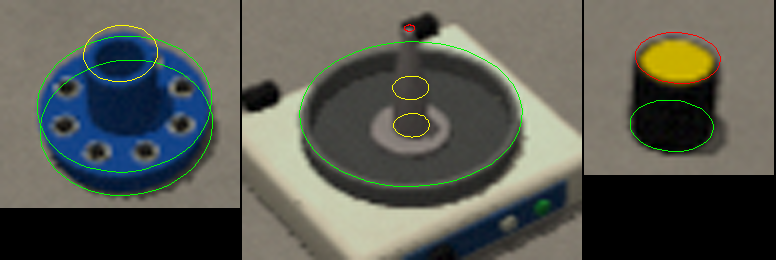

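Run:
```python
from h import *
for p in((501,155),(510,100),(440,140),(525,92),(430,104)): print(p,ray("side",p,0),ray("side",p,.1))
```

```text
(501, 155) [ 3.95898081e-01 -5.81199466e-01 -1.11022302e-16] [ 0.34097102 -0.44124242  0.1       ]
(510, 100) [ 0.53329458 -0.87494905  0.        ] [ 0.46411291 -0.70451609  0.1       ]
(440, 140) [ 5.66663605e-01 -5.19999850e-01 -1.11022302e-16] [ 0.49401997 -0.38639214  0.1       ]
(525, 92) [ 0.52335885 -0.95730284  0.        ] [ 0.45520799 -0.77832584  0.1       ]
(430, 104) [ 0.70725754 -0.66768577  0.        ] [ 0.62002757 -0.51875595  0.1       ]
```

Request:
send_rows(motion="2.5 2.8 1 0 0 0 0;2.8 2.9 1 0 0 0 0;2.8 2.9 0 0 0 0 0;2.8 2.9 0 0 0 0 0", newtons=40)

```text
t: 0.83
eef_pos: [0.3919, -0.4989, 0.2514]
tool_rot: [0.002, 0.977, 0.211, -0.003]
contact_force: [0.7, 0.5, -0.3]
gripper_width: 1.0
```

Request:
send_rows(motion="1.1 4 0 0 0 0 0;1.1 4 0 0 0 0 0;1.1 4 0 0 0 0 0;1.1 4 0 0 0 0 0;1.1 4 0 0 0 0 0;1.1 4 0 0 0 0 0;1.1 4 0 0 0 0 0;1.1 4 0 0 0 0 0;1.1 4 0 0 0 0 0;1.1 4 0 0 0 0 0;-0.4 4 0 0 0 0 0;-0.4 4 0 0 0 0 0;-0.4 4 0 0 0 0 0;-0.4 4 0 0 0 0 0;-0.4 4 0 0 0 0 0;-0.4 4 0 0 0 0 0;-0.4 4 0 0 0 0 0;-0.4 4 0 0 0 0 0")

```text
t: 2.33
eef_pos: [0.4727, 0.235, 0.2575]
tool_rot: [0.006, 0.977, 0.211, 0.005]
contact_force: [0.5, 0.4, 0.1]
gripper_width: 1.0
```

Request:
send_rows(motion="-0.4 2.2 -2 0.5 0.7 0 0;-0.3 1.6 -3 0 0 0 0;-0.1 0.4 -3 0 0 0 0;0 0 -3 0 0 0 0;0 0 -2 0 0 0 0;0 0 0 0 0 0 0")

```text
t: 2.83
eef_pos: [0.4616, 0.2952, 0.1274]
tool_rot: [-0.006, 0.976, 0.22, 0.005]
contact_force: [-0.2, -1.1, -0.0]
gripper_width: 1.001
```

Run:
```python
from ov import *
from scipy.spatial.transform import Rotation as Ro
o=get_obs(); q=o["tool_rot"]; print(o["eef_pos"],q)
q=np.array(q); cur=Ro.from_quat(q[[1,2,3,0]]); des=Ro.from_quat([.977,.211,0,0]); print((des*cur.inv()).as_rotvec(degrees=True))
G=(0,255,0);Y=(0,255,255)
b=(.4647,.2775); e=o["eef_pos"]
r=[((*b,0,.046),G),((*b,.06,.019),Y),((*e,.003),(0,0,255))]
T=read_camera("top");S=read_camera("side")
u=draw(T,"top",r,(150,180,260,290),4,0)[:440,:400];l=draw(S,"side",r,(220,240,320,350),4,0)[:440]
cv2.imwrite("pics/c1.png",np.hstack([u,l])[:, :800])
```

```text
[0.46155839 0.29518536 0.12744942] [-0.00561163  0.9755256   0.21975124  0.00526453]
[-0.75592254  0.45393941 -1.01590858]
```

View pics/c1.png

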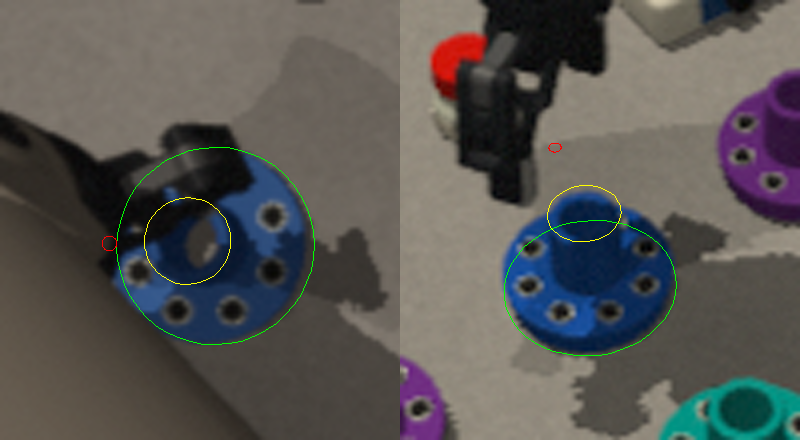

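The top and side crops show the gripper overshot to +y, with the TCP at about (177,241) in the top view. The rotor rings still match. I'm correcting this with slower steps.

Request:
send_rows(motion="0.2 -1 0 -0.7 0.4 0 0;0.1 -0.6 0 0 0 0 0;0 0 0 0 0 0 0;0 0 0 0 0 0 0")

```text
t: 3.27
eef_pos: [0.4706, 0.2792, 0.1369]
tool_rot: [-0.002, 0.976, 0.218, 0.007]
contact_force: [-0.7, -0.5, -0.3]
gripper_width: 1.002
```

```bash
cat > st.py <<'E'
from h import *
from scipy.spatial.transform import Rotation as Ro
import sys
o=get_obs(); q=np.array(o["tool_rot"]); cur=Ro.from_quat(q[[1,2,3,0]])
z=cur.apply([0,0,1]); print(np.round(o["eef_pos"],4),"fix tilt deg",np.round(np.degrees(np.cross(z,[0,0,-1])),2),"jaw",np.round(cur.apply([0,1,0]),3),"F",np.round(o["contact_force"],1),"w",round(o["gripper_width"],3),"v",np.abs(o["joint_vel"]).max().round(3),"t",o["t"], "q",np.round(o["q"],2))
if len(sys.argv)>1: print("to go cm",np.round((np.array([float(v) for v in sys.argv[1:4]])-o["eef_pos"])*100,2))
E
python3 st.py .4648 .2775 .027
```

```text
[0.4706 0.2792 0.1369] fix tilt deg [-0.35  0.71  0.  ] jaw [ 0.426 -0.905 -0.   ] F [-0.7 -0.5 -0.3] w 1.002 v 0.023 t 3.2667 q [-0.28  0.41 -0.46  1.94  0.25  0.83 -2.  ]
to go cm [ -0.58  -0.17 -10.99]
```

Request:
send_rows(motion="-0.3 -0.1 -2 -0.3 0.7 0 0;-0.2 0 -2 0 0 0 0;0 0 -2 0 0 0 0;0 0 -1 0 0 0 0;0 0 0 0 0 0 0;0 0 0 0 0 0 0")

```text
t: 3.77
eef_pos: [0.4709, 0.2787, 0.0713]
tool_rot: [-0.002, 0.976, 0.215, 0.007]
contact_force: [-0.2, -0.1, 0.4]
gripper_width: 1.001
```

```bash
python3 st.py .4648 .2775 .027
```

```text
[0.4709 0.2787 0.0713] fix tilt deg [-0.38  0.68  0.  ] jaw [ 0.421 -0.907 -0.001] F [-0.2 -0.1  0.4] w 1.001 v 0.005 t 3.7667 q [-0.32  0.51 -0.42  1.98  0.31  0.7  -2.06]
to go cm [-0.61 -0.12 -4.43]
```

Request:
send_rows(motion="-0.8 -0.2 0 -0.4 0.7 0 0;-0.5 0 0 0 0 0 0;0 0 0 0 0 0 0")

```text
t: 4.02
eef_pos: [0.4581, 0.2774, 0.0738]
tool_rot: [-0.0, 0.977, 0.215, 0.001]
contact_force: [0.4, -0.3, -0.4]
gripper_width: 1.0
```

```bash
python3 st.py .4648 .2775 .027
```

```text
[0.4581 0.2774 0.0738] fix tilt deg [-0.05  0.07  0.  ] jaw [ 0.42  -0.907 -0.   ] F [ 0.4 -0.3 -0.4] w 1.0 v 0.015 t 4.0167 q [-0.32  0.49 -0.42  1.99  0.3   0.71 -2.07]
to go cm [ 0.67  0.01 -4.68]
```

Request:
send_rows(motion="0.1 0 -1.5 0 0 0 0;0.1 0 -1.5 0 0 0 0;0.1 0 -1.2 0 0 0 0;0 0 0 0 0 0 0;0 0 0 0 0 0 0")

```text
t: 4.43
eef_pos: [0.4627, 0.2795, 0.0346]
tool_rot: [-0.002, 0.976, 0.216, 0.004]
contact_force: [-0.1, 1.0, -0.0]
gripper_width: 1.0
```

```bash
python3 st.py .4648 .2775 .027
```

```text
[0.4627 0.2795 0.0346] fix tilt deg [-0.28  0.45  0.  ] jaw [ 0.421 -0.907 -0.001] F [-0.1  1.  -0. ] w 1.0 v 0.013 t 4.4333 q [-0.35  0.56 -0.39  2.01  0.35  0.63 -2.11]
to go cm [ 0.21 -0.2  -0.76]
```

Request:
send_rows(motion="0.2 -0.3 -0.7 -0.3 0.5 0 0;0 0 0 0 0 0 0;0 0 0 0 0 0 0.2;0 0 0 0 0 0 0.4;0 0 0 0 0 0 0.6;0 0 0 0 0 0 0.7;0 0 0 0 0 0 0.7", newtons=40)

```text
t: 5.02
eef_pos: [0.4663, 0.277, 0.0294]
tool_rot: [-0.0, 0.977, 0.215, 0.001]
contact_force: [-0.4, -0.1, -0.8]
gripper_width: 0.421
```

```bash
python3 st.py .4648 .2775 .027
```

```text
[0.4663 0.277  0.0294] fix tilt deg [-0.04  0.05  0.  ] jaw [ 0.421 -0.907 -0.   ] F [-0.4 -0.1 -0.8] w 0.421 v 0.003 t 5.0167 q [-0.35  0.57 -0.39  2.    0.35  0.64 -2.1 ]
to go cm [-0.15  0.05 -0.24]
```

Request:
send_rows(motion="0 0 0 0 0 0 0.9;0 0 0 0 0 0 0.9;0 0 0 0 0 0 0.9;0 0 1 0 0 0 0.9;0 0 1.5 0 0 0 0.9;0 0 1.5 0 0 0 0.9;0 0 0 0 0 0 0.9", newtons=60)

```text
t: 5.6
eef_pos: [0.464, 0.2757, 0.0703]
tool_rot: [0.001, 0.976, 0.216, -0.002]
contact_force: [1.4, 0.9, -2.8]
gripper_width: 0.414
```

```bash
python3 st.py .6245 .025 .185;python3 - <<'E'
from ov import *
T=read_camera("top");S=read_camera("side")
cv2.imwrite("pics/d1.png",np.hstack([draw(T,"top",[],(150,180,250,290),4,0),draw(S,"side",[],(220,240,320,350),4,0)]))
E
```

```text
[0.464  0.2757 0.0703] fix tilt deg [ 0.12 -0.21  0.  ] jaw [ 0.422 -0.907  0.   ] F [ 1.4  0.9 -2.8] w 0.414 v 0.027 t 5.6 q [-0.32  0.51 -0.42  1.98  0.31  0.72 -2.06]
to go cm [ 16.05 -25.07  11.47]
```

View pics/d1.png

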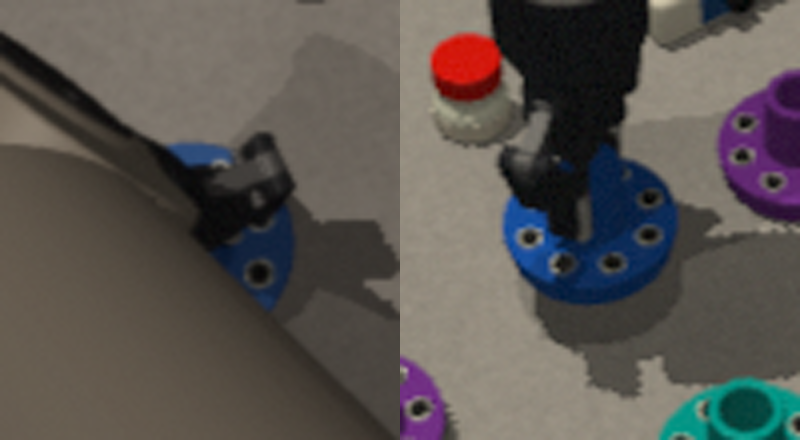

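The side crop shows the blue rotor lifted level, with its shadow separated from it. Force is about 2.8 N. Lifting and carrying it over the spindle.

Request:
send_rows(motion="0 0 2.5 0 0 0 0.9;0 0 3 0 0 0 0.9;0 0 3 0 0 0 0.9;0.8 -1.2 3 0 0 0 0.9;1.2 -2 1 0 0 0 0.9;1.4 -2.2 0 0 0 0 0.9;1.4 -2.2 0 0 0 0 0.9;1.4 -2.2 0 0 0 0 0.9;1.4 -2.2 0 0 0 0 0.9;1.4 -2.2 0 0 0 0 0.9;1.4 -2.2 0 0 0 0 0.9;1.4 -2.2 0 0 0 0 0.9;1.4 -2.2 0 0 0 0 0.9;1 -1.5 0 0 0 0 0.9;0.5 -0.8 0 0 0 0 0.9;0 0 0 0 0 0 0.9;0 0 0 0 0 0 0.9")

```text
t: 7.12
eef_pos: [0.6024, 0.0276, 0.1811]
tool_rot: [0.003, 0.976, 0.219, -0.018]
contact_force: [-0.7, 1.6, -2.7]
gripper_width: 0.42
```

```bash
python3 st.py .6245 .025 .185
```

```text
[0.6024 0.0276 0.1811] fix tilt deg [ 0.81 -1.9   0.  ] jaw [ 0.427 -0.904 -0.001] F [-0.7  1.6 -2.7] w 0.42 v 0.013 t 7.1167 q [ 0.12  0.45 -0.37  1.74  0.19  1.02 -1.45]
to go cm [ 2.21 -0.26  0.39]
```

Request:
send_rows(motion="1 -0.1 0 0.8 -1.9 0 0.9;0.9 -0.1 0 0 0 0 0.9;0 0 0 0 0 0 0.9;0 0 0 0 0 0 0.9")

```text
t: 7.45
eef_pos: [0.6188, 0.0314, 0.1796]
tool_rot: [-0.001, 0.975, 0.222, -0.002]
contact_force: [-1.4, 0.5, -3.8]
gripper_width: 0.418
```

```bash
python3 st.py .6256 .0255 .17;python3 - <<'E'
from ov import *
T=read_camera("top");S=read_camera("side")
o=get_obs();e=o["eef_pos"];z=e[2]-.0294;G=(0,255,0);Y=(0,255,255);s=(.6245,.0255)
r=[((*e[:2],z,.046),G),((*e[:2],z+.02,.046),G),((*s,.045,.003),(0,0,255)),((*s,.121,.003),(0,0,255))]
cv2.imwrite("pics/e1.png",np.hstack([draw(T,"top",r,(290,80,390,200),4,0),draw(S,"side",r,(245,130,345,250),4,0)]))
E
```

```text
[0.6188 0.0314 0.1796] fix tilt deg [-0.1  -0.27 -0.  ] jaw [ 0.433 -0.901 -0.004] F [-1.4  0.5 -3.8] w 0.418 v 0.017 t 7.45 q [ 0.13  0.47 -0.37  1.72  0.19  0.99 -1.44]
to go cm [ 0.68 -0.59 -0.96]
```

View pics/e1.png

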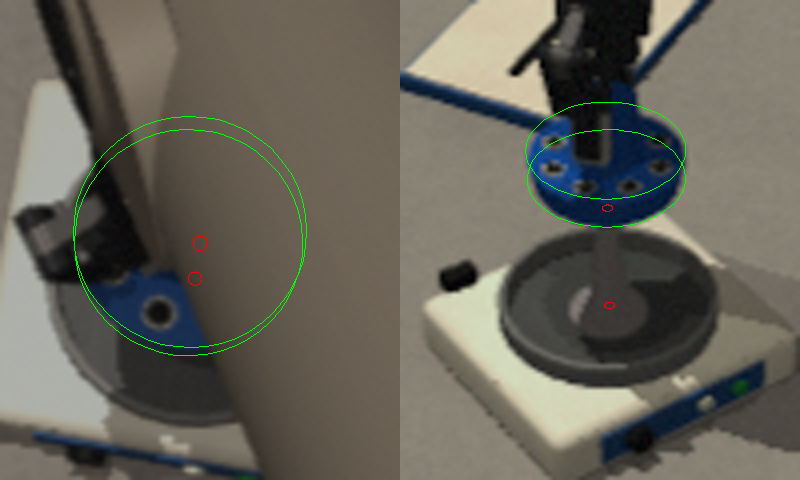

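The side crop shows the held rotor at about (396,170) matching the predicted rings, and the spindle at about (397,200) below it. The top view is mostly hidden by the arm. Correcting xy.

Request:
send_rows(motion="0.6 -0.6 0 -0.1 -0.3 0 0.9;0 0 0 0 0 0 0.9;0 0 0 0 0 0 0.9")

```text
t: 7.8
eef_pos: [0.6249, 0.0262, 0.1799]
tool_rot: [0.0, 0.975, 0.223, 0.0]
contact_force: [0.4, 0.6, -3.0]
gripper_width: 0.416
```

```bash
python3 st.py .6253 .0253 .145
```

```text
[0.6249 0.0262 0.1799] fix tilt deg [0.01 0.04 0.  ] jaw [ 0.435 -0.9    0.   ] F [ 0.4  0.6 -3. ] w 0.416 v 0.014 t 7.8 q [ 0.13  0.47 -0.37  1.71  0.2   0.99 -1.43]
to go cm [ 0.04 -0.09 -3.49]
```

Well placed (clearance at the tip is 10 mm radial). Lowering in stages, with checks.

Request:
send_rows(motion="0 -0.1 -1.2 0 0 0 0.9;0 0 -1.2 0 0 0 0.9;0 0 -1.2 0 0 0 0.9;0 0 0 0 0 0 0.9;0 0 0 0 0 0 0.9")

```text
t: 8.22
eef_pos: [0.624, 0.0246, 0.1392]
tool_rot: [0.0, 0.975, 0.223, -0.0]
contact_force: [-0.1, -0.2, -2.9]
gripper_width: 0.414
```

```bash
python3 st.py .6253 .0253 .0744
```

```text
[0.624  0.0246 0.1392] fix tilt deg [ 0.03 -0.05  0.  ] jaw [ 0.434 -0.901  0.   ] F [-0.1 -0.2 -2.9] w 0.414 v 0.031 t 8.2167 q [ 0.12  0.52 -0.35  1.74  0.22  0.92 -1.44]
to go cm [ 0.13  0.07 -6.48]
```

Request:
send_rows(motion="0.1 0.1 -1 0 0 0 0.9;0 0 -1 0 0 0 0.9;0 0 -0.7 0 0 0 0.9;0 0 0 0 0 0 0.9;0 0 0 0 0 0 0.9")

```text
t: 8.63
eef_pos: [0.6245, 0.0258, 0.1083]
tool_rot: [-0.0, 0.975, 0.223, -0.001]
contact_force: [0.2, -0.7, -2.6]
gripper_width: 0.421
```

```bash
python3 st.py .6253 .0253 .0744;python3 - <<'E'
from ov import *
T=read_camera("top");S=read_camera("side")
cv2.imwrite("pics/f1.png",np.hstack([draw(T,"top",[],(290,80,390,200),4,0),draw(S,"side",[],(245,130,345,250),4,0)]))
E
```

```text
[0.6245 0.0258 0.1083] fix tilt deg [ 0.02 -0.14  0.  ] jaw [ 0.435 -0.901 -0.001] F [ 0.2 -0.7 -2.6] w 0.421 v 0.017 t 8.6333 q [ 0.11  0.56 -0.35  1.76  0.24  0.87 -1.46]
to go cm [ 0.08 -0.05 -3.39]
```

View pics/f1.png

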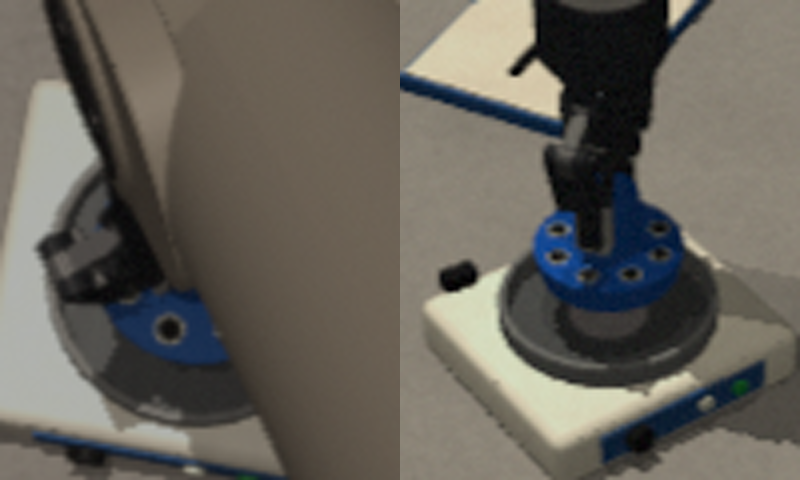

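The rotor at about (397,192) in the side view sits centred above the bowl with no contact. Continuing slowly.

Request:
send_rows(motion="0 0 -0.6 0 0 0 0.9;0 0 -0.6 0 0 0 0.9;0 0 -0.6 0 0 0 0.9;0 0 0 0 0 0 0.9;0 0 0 0 0 0 0.9")

```text
t: 9.15
eef_pos: [0.6257, 0.0259, 0.0903]
tool_rot: [0.0, 0.975, 0.223, 0.0]
contact_force: [-0.9, 0.7, -2.7]
gripper_width: 0.418
```

```bash
python3 st.py .6248 .0253 .0744
```

```text
[0.6257 0.0259 0.0903] fix tilt deg [0.01 0.05 0.  ] jaw [ 0.434 -0.901  0.001] F [-0.9  0.7 -2.7] w 0.418 v 0.013 t 9.15 q [ 0.11  0.58 -0.34  1.77  0.25  0.83 -1.47]
to go cm [-0.09 -0.06 -1.59]
```

Request:
send_rows(motion="-0.05 0 -0.5 0 0 0 0.9;0 0 -0.5 0 0 0 0.9;0 0 0 0 0 0 0.9;0 0 0 0 0 0 0.9")

```text
t: 9.48
eef_pos: [0.6252, 0.0258, 0.0793]
tool_rot: [0.0, 0.975, 0.223, 0.0]
contact_force: [0.3, -0.1, -2.0]
gripper_width: 0.417
```

```bash
python3 st.py .6248 .0253 .0744
```

```text
[0.6252 0.0258 0.0793] fix tilt deg [0.01 0.06 0.  ] jaw [ 0.434 -0.901  0.001] F [ 0.3 -0.1 -2. ] w 0.417 v 0.01 t 9.4833 q [ 0.1   0.59 -0.33  1.78  0.26  0.81 -1.47]
to go cm [-0.04 -0.05 -0.49]
```

Request:
send_rows(motion="0 0 -0.2 0 0 0 0.9;0 0 -0.2 0 0 0 0.9;0 0 -0.2 0 0 0 0.9;0 0 0 0 0 0 0.9")

```text
t: 9.82
eef_pos: [0.626, 0.026, 0.0748]
tool_rot: [0.0, 0.975, 0.223, 0.001]
contact_force: [0.0, 0.3, -3.8]
gripper_width: 0.418
```

Request:
send_rows(motion="0 0 -0.2 0 0 0 0.9;0 0 -0.2 0 0 0 0.9;0 0 0 0 0 0 0.9")

```text
t: 10.07
eef_pos: [0.6267, 0.0262, 0.0751]
tool_rot: [0.001, 0.975, 0.222, 0.002]
contact_force: [-0.1, 1.1, -2.8]
gripper_width: 0.417
```

Request:
send_rows(motion="0 0 -0.4 0 0 0 0.9;0 0 -0.4 0 0 0 0.9")

```text
t: 10.23
eef_pos: [0.6278, 0.0266, 0.0742]
tool_rot: [0.002, 0.975, 0.222, 0.003]
contact_force: [-19.2, -3.0, 44.6]
gripper_width: 0.413
```

Request:
send_rows(motion="-0.2 -0.05 0 -0.2 -0.3 0 0.9;0 0 0 0 0 0 0.9")

```text
t: 10.4
eef_pos: [0.6265, 0.0264, 0.0763]
tool_rot: [0.005, 0.975, 0.222, 0.006]
contact_force: [-0.2, 0.1, -2.3]
gripper_width: 0.419
```

```bash
python3 st.py .6248 .0253 .0744
```

```text
[0.6265 0.0264 0.0763] fix tilt deg [0.39 0.79 0.  ] jaw [ 0.433 -0.901  0.012] F [-0.2  0.1 -2.3] w 0.419 v 0.016 t 10.4 q [ 0.09  0.59 -0.33  1.79  0.27  0.79 -1.49]
to go cm [-0.17 -0.11 -0.19]
```

Request:
send_rows(motion="-0.15 -0.1 0 0.4 0.8 0 0.9;0 0 -0.2 0 0 0 0.9;0 0 0 0 0 0 0.9")

```text
t: 10.65
eef_pos: [0.6259, 0.0253, 0.0744]
tool_rot: [-0.001, 0.975, 0.222, 0.0]
contact_force: [-4.0, 1.1, 8.8]
gripper_width: 0.42
```

```bash
python3 st.py .6248 .0253 .0744
```

```text
[0.6259 0.0253 0.0744] fix tilt deg [-0.07  0.01  0.  ] jaw [ 0.433 -0.901 -0.001] F [-4.   1.1  8.8] w 0.42 v 0.015 t 10.65 q [ 0.1   0.6  -0.33  1.78  0.26  0.81 -1.48]
to go cm [-0.11 -0.   -0.  ]
```

Level, in contact (+8.8 N up), z exactly as expected for seated. Releasing.

Request:
send_rows(motion="0 0 0 0 0 0 0.5;0 0 0 0 0 0 0.35;0 0 0 0 0 0 0.2;0 0 0 0 0 0 0;0 0 0 0 0 0 0;0 0 0 0 0 0 0")

```text
t: 11.15
eef_pos: [0.6265, 0.0249, 0.0723]
tool_rot: [-0.001, 0.975, 0.222, -0.0]
contact_force: [-0.2, 0.1, 0.5]
gripper_width: 0.997
```

```bash
python3 st.py
```

```text
[0.6265 0.0249 0.0723] fix tilt deg [-0.13 -0.07 -0.  ] jaw [ 0.432 -0.902 -0.003] F [-0.2  0.1  0.5] w 0.997 v 0.004 t 11.15 q [ 0.11  0.6  -0.33  1.78  0.26  0.8  -1.47]
```

Request:
send_rows(motion="0 0 1.5 0 0 0 0;0 0 2.5 0 0 0 0;0 0 3 0 0 0 0;0 0 3 0 0 0 0;0 0 2 0 0 0 0;0 -2 0 0 0 0 0;0 -3 0 0 0 0 0;0 -3 0 0 0 0 0;0 -3 0 0 0 0 0;0 -3 0 0 0 0 0;0 -3 0 0 0 0 0;-0.2 -3 0 0 0 0 0;-0.2 -3 0 0 0 0 0;0 -1 0 0 0 0 0;0 0 0 0 0 0 0;0 0 0 0 0 0 0")

```text
t: 12.48
eef_pos: [0.6183, -0.2218, 0.1984]
tool_rot: [-0.002, 0.974, 0.225, -0.0]
contact_force: [0.5, 1.4, -0.3]
gripper_width: 0.998
```

```bash
python3 st.py .6155 -.2385 .2;python3 - <<'E'
from ov import *
T=read_camera("top");S=read_camera("side")
G=(0,255,0);Y=(0,255,255);s=(.6245,.0255);z=.045
r=[((*s,z,.046),G),((*s,z+.02,.046),G),((*s,z+.06,.019),Y),((*s,.121,.003),(0,0,255))]
cv2.imwrite("pics/g1.png",np.hstack([draw(T,"top",r,(290,80,390,200),4,0),draw(S,"side",r,(245,130,345,250),4,0)]))
E
```

```text
[ 0.6183 -0.2218  0.1984] fix tilt deg [-0.2  -0.06 -0.  ] jaw [ 0.439 -0.899 -0.004] F [ 0.5  1.4 -0.3] w 0.998 v 0.01 t 12.4833 q [ 0.47  0.5  -0.31  1.62  0.16  1.06 -1.  ]
to go cm [-0.28 -1.67  0.16]
```

View pics/g1.png

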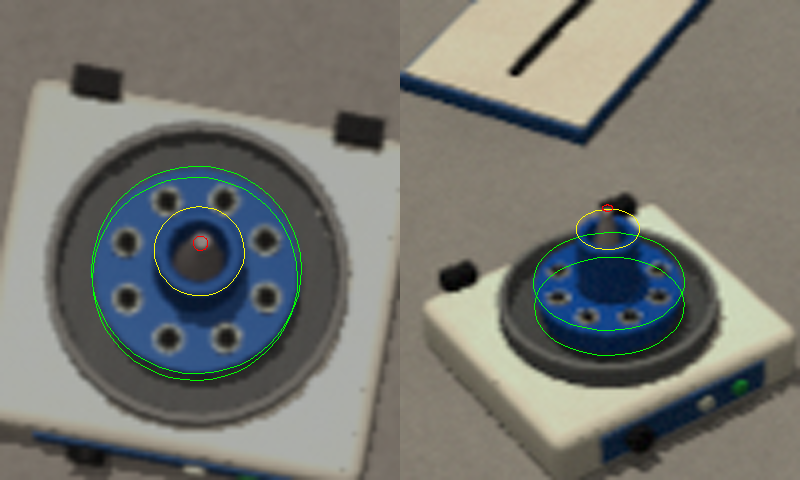

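The rotor is seated flat: its rings coincide at about (339,148) in the top view, and the spindle tip shows inside the hub. Now the cap.

Request:
send_rows(motion="-0.2 -1.2 -1 -0.2 0 0 0;-0.1 -0.5 -2.5 0 0 0 0;0 0 -3 0 0 0 0;0 0 -3 0 0 0 0;0 0 -1.5 0 0 0 0;0 0 0 0 0 0 0;0 0 0 0 0 0 0")

```text
t: 13.17
eef_pos: [0.6177, -0.2284, 0.0834]
tool_rot: [-0.001, 0.972, 0.235, 0.002]
contact_force: [-0.0, -0.0, 0.3]
gripper_width: 0.999
```

```bash
python3 st.py .6152 -.2385 .012;python3 - <<'E'
from ov import *
T=read_camera("top");S=read_camera("side")
G=(0,255,0);cp=(.6155,-.2385);e=get_obs()["eef_pos"]
r=[((*cp,.046,.023),G),((*e,.002),(0,0,255))]
cv2.imwrite("pics/i1.png",np.hstack([draw(T,"top",r,(440,100,540,210),4,0),draw(S,"side",r,(325,100,425,210),4,0)]))
E
```

```text
[ 0.6177 -0.2284  0.0834] fix tilt deg [-0.14  0.2   0.  ] jaw [ 0.456 -0.89  -0.001] F [-0.  -0.   0.3] w 0.999 v 0.027 t 13.1667 q [ 0.47  0.62 -0.29  1.7   0.22  0.85 -1.01]
to go cm [-0.25 -1.01 -7.14]
```

View pics/i1.png

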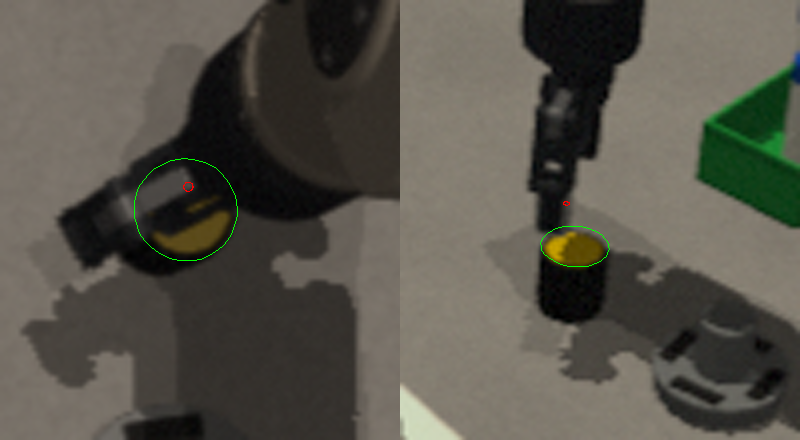

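The cap is at about (487,152) in the top view, upright between the fingers. Centring first.

Request:
send_rows(motion="-0.3 -0.6 0 0 0 0 0;-0.1 -0.5 0 0 0 0 0;0 0 0 0 0 0 0;0 0 0 0 0 0 0")

```text
t: 13.6
eef_pos: [0.6169, -0.2416, 0.0896]
tool_rot: [0.002, 0.972, 0.235, 0.006]
contact_force: [-1.1, 0.5, 0.9]
gripper_width: 0.999
```

```bash
python3 st.py .6152 -.2385 .012
```

```text
[ 0.6169 -0.2416  0.0896] fix tilt deg [0.05 0.73 0.  ] jaw [ 0.456 -0.89   0.007] F [-1.1  0.5  0.9] w 0.999 v 0.014 t 13.6 q [ 0.48  0.62 -0.29  1.69  0.22  0.85 -0.99]
to go cm [-0.17  0.31 -7.76]
```

Request:
send_rows(motion="-0.2 0.3 -1.5 0 0.7 0 0;0 0 -1.5 0 0 0 0;0 0 -1.5 0 0 0 0;0 0 -1 0 0 0 0;0 0 0 0 0 0 0;0 0 0 0 0 0 0")

```text
t: 14.1
eef_pos: [0.6161, -0.2391, 0.0331]
tool_rot: [0.002, 0.972, 0.234, 0.001]
contact_force: [-0.2, 0.3, 0.6]
gripper_width: 0.998
```

```bash
python3 st.py .6152 -.2385 .012
```

```text
[ 0.6161 -0.2391  0.0331] fix tilt deg [0.15 0.19 0.  ] jaw [ 0.455 -0.891  0.004] F [-0.2  0.3  0.6] w 0.998 v 0.018 t 14.1 q [ 0.46  0.69 -0.27  1.71  0.25  0.77 -1.02]
to go cm [-0.09  0.06 -2.11]
```

Request:
send_rows(motion="-0.1 0.1 -0.8 0.1 0.2 0 0;0 0 -0.8 0 0 0 0;0 0 -0.3 0 0 0 0;0 0 0 0 0 0 0;0 0 0 0 0 0 0.2;0 0 0 0 0 0 0.4;0 0 0 0 0 0 0.6;0 0 0 0 0 0 0.8;0 0 0 0 0 0 0.8;0 0 0 0 0 0 0.8", newtons=40)

```text
t: 14.93
eef_pos: [0.6167, -0.2383, 0.0148]
tool_rot: [0.001, 0.972, 0.234, 0.001]
contact_force: [0.2, 0.4, -1.1]
gripper_width: 0.528
```

```bash
python3 st.py .6152 -.2385 .012
```

```text
[ 0.6167 -0.2383  0.0148] fix tilt deg [0.1  0.17 0.  ] jaw [ 0.455 -0.891  0.003] F [ 0.2  0.4 -1.1] w 0.528 v 0.005 t 14.9333 q [ 0.46  0.72 -0.26  1.72  0.25  0.74 -1.03]
to go cm [-0.15 -0.02 -0.28]
```

Request:
send_rows(motion="0 0 1 0 0 0 0.8;0 0 2 0 0 0 0.8;0 0 3 0 0 0 0.8;0 0 3.5 0 0 0 0.8;0 0 3.5 0 0 0 0.8;0 0 3.5 0 0 0 0.8;0 0 2 0 0 0 0.8;0 2 0 0 0 0 0.8;0 3 0 0 0 0 0.8;0 3 0 0 0 0 0.8;0.2 3 0 0 0 0 0.8;0.2 3 0 0 0 0 0.8;0.2 3 0 0 0 0 0.8;0.2 3 0 0 0 0 0.8;0.1 2.5 0 0 0 0 0.8;0 1.5 0 0 0 0 0.8;0 0 0 0 0 0 0.8;0 0 0 0 0 0 0.8")

```text
t: 16.43
eef_pos: [0.6182, 0.0112, 0.2225]
tool_rot: [0.003, 0.973, 0.232, 0.004]
contact_force: [-0.2, -1.3, -1.5]
gripper_width: 0.523
```

```bash
python3 st.py .6255 .0255 .15;python3 - <<'E'
from ov import *
T=read_camera("top");S=read_camera("side")
e=get_obs()["eef_pos"];z=e[2]-.0148;G=(0,255,0)
r=[((*e[:2],z,.023),G),((*e[:2],z+.046,.023),G)]
cv2.imwrite("pics/j1.png",np.hstack([draw(T,"top",r,(290,80,390,200),4,0),draw(S,"side",r,(245,110,345,230),4,0)]))
E
```

```text
[0.6182 0.0112 0.2225] fix tilt deg [0.22 0.51 0.  ] jaw [ 0.451 -0.892  0.008] F [-0.2 -1.3 -1.5] w 0.523 v 0.025 t 16.4333 q [ 0.17  0.42 -0.39  1.69  0.18  1.06 -1.38]
to go cm [ 0.73  1.43 -7.25]
```

View pics/j1.png

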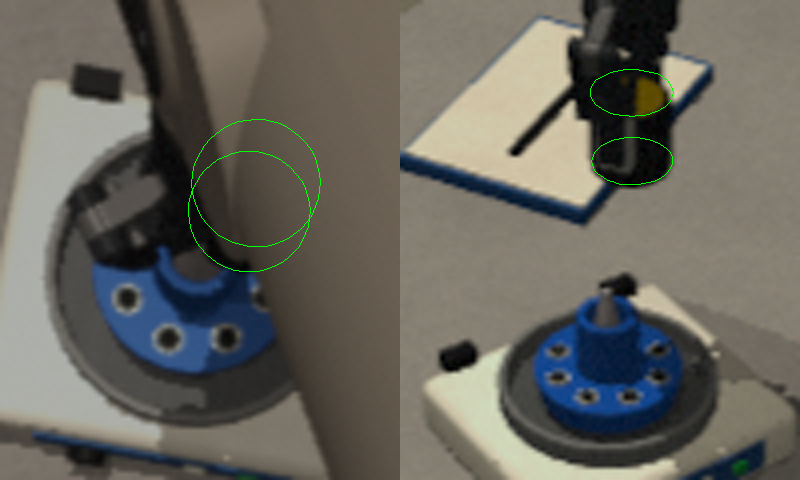

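The side view shows the cap held upright at about (403,142), matching the prediction. The rotor is below, with the tip at about (396,183).

Request:
send_rows(motion="0.4 0.7 -1 0.2 0.5 0 0.8;0.3 0.5 -1 0 0 0 0.8;0 0.1 -1 0 0 0 0.8;0 0 -1 0 0 0 0.8;0 0 0 0 0 0 0.8;0 0 0 0 0 0 0.8")

```text
t: 17.03
eef_pos: [0.6255, 0.0171, 0.1761]
tool_rot: [0.001, 0.974, 0.227, -0.002]
contact_force: [0.6, -0.0, -0.4]
gripper_width: 0.528
```

```bash
python3 st.py .6253 .0253 .1198
```

```text
[0.6255 0.0171 0.1761] fix tilt deg [ 0.18 -0.22  0.  ] jaw [ 0.441 -0.897  0.001] F [ 0.6 -0.  -0.4] w 0.528 v 0.028 t 17.0333 q [ 0.15  0.48 -0.37  1.71  0.21  0.99 -1.41]
to go cm [-0.02  0.82 -5.63]
```

Request:
send_rows(motion="0 0.8 0 0.2 -0.2 0 0.8;0 0 0 0 0 0 0.8;0 0 0 0 0 0 0.8")

```text
t: 17.28
eef_pos: [0.6251, 0.025, 0.1754]
tool_rot: [-0.0, 0.974, 0.226, -0.001]
contact_force: [0.5, -0.8, -0.8]
gripper_width: 0.521
```

```bash
python3 st.py .6253 .0253 .1198
```

```text
[0.6251 0.025  0.1754] fix tilt deg [-0.02 -0.08 -0.  ] jaw [ 0.44  -0.898 -0.001] F [ 0.5 -0.8 -0.8] w 0.521 v 0.016 t 17.2833 q [ 0.14  0.48 -0.38  1.71  0.2   0.99 -1.42]
to go cm [ 0.02  0.03 -5.56]
```

Request:
send_rows(motion="0 0 -1 0 0 0 0.8;0 0 -1 0 0 0 0.8;0 0 -1 0 0 0 0.8;0 0 0 0 0 0 0.8;0 0 0 0 0 0 0.8")

```text
t: 17.7
eef_pos: [0.6254, 0.0254, 0.1432]
tool_rot: [-0.0, 0.974, 0.226, 0.0]
contact_force: [-0.2, 0.9, -1.1]
gripper_width: 0.528
```

```bash
python3 st.py .6253 .0253 .1198;python3 - <<'E'
from ov import *
T=read_camera("top");S=read_camera("side")
cv2.imwrite("pics/k1.png",np.hstack([draw(T,"top",[],(290,80,390,200),4,0),draw(S,"side",[],(245,110,345,230),4,0)]))
E
```

```text
[0.6254 0.0254 0.1432] fix tilt deg [-0.03  0.03  0.  ] jaw [ 0.441 -0.898 -0.   ] F [-0.2  0.9 -1.1] w 0.528 v 0.022 t 17.7 q [ 0.13  0.52 -0.37  1.74  0.22  0.93 -1.44]
to go cm [-0.01 -0.01 -2.34]
```

View pics/k1.png

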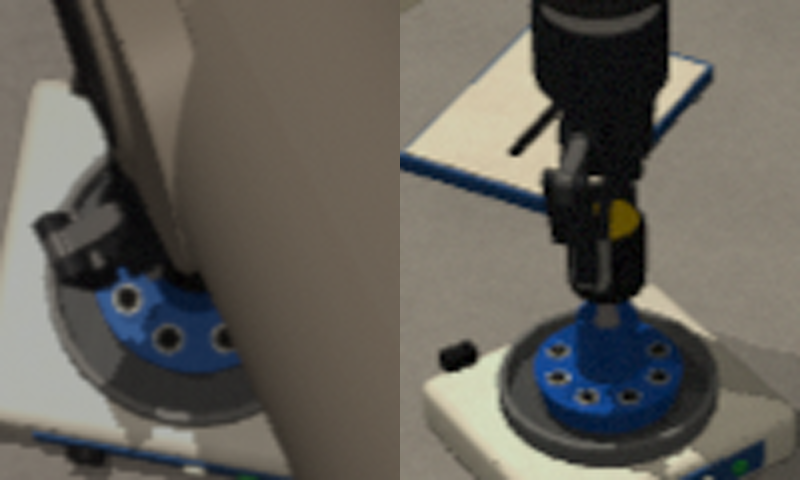

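The cap at about (397,172) in the side view is centred just above the spindle tip. Lowering slowly.

Request:
send_rows(motion="0 0 -0.6 0 0 0 0.8;0 0 -0.6 0 0 0 0.8;0 0 -0.4 0 0 0 0.8;0 0 0 0 0 0 0.8;0 0 0 0 0 0 0.8")

```text
t: 18.22
eef_pos: [0.6261, 0.0253, 0.1267]
tool_rot: [0.0, 0.974, 0.226, 0.001]
contact_force: [-0.0, -0.2, -1.1]
gripper_width: 0.528
```

```bash
python3 st.py .6253 .0253 .1198
```

```text
[0.6261 0.0253 0.1267] fix tilt deg [-0.03  0.14  0.  ] jaw [ 0.441 -0.898  0.001] F [-0.  -0.2 -1.1] w 0.528 v 0.009 t 18.2167 q [ 0.13  0.53 -0.36  1.75  0.23  0.9  -1.45]
to go cm [-0.08  0.   -0.69]
```

Request:
send_rows(motion="-0.1 0 -0.3 0 0.1 0 0.8;0 0 -0.3 0 0 0 0.8;0 0 0 0 0 0 0.8")

```text
t: 18.47
eef_pos: [0.6252, 0.0253, 0.1204]
tool_rot: [-0.0, 0.974, 0.226, 0.001]
contact_force: [-0.4, 0.2, -1.9]
gripper_width: 0.526
```

```bash
python3 st.py .6253 .0253 .1198
```

```text
[0.6252 0.0253 0.1204] fix tilt deg [-0.03  0.06  0.  ] jaw [ 0.441 -0.898 -0.   ] F [-0.4  0.2 -1.9] w 0.526 v 0.005 t 18.4667 q [ 0.13  0.54 -0.36  1.76  0.24  0.89 -1.45]
to go cm [ 0.01 -0.   -0.06]
```

Request:
send_rows(motion="0 0 -0.2 0 0 0 0.8;0 0 0 0 0 0 0.8")

```text
t: 18.63
eef_pos: [0.6263, 0.0255, 0.1196]
tool_rot: [-0.0, 0.974, 0.226, 0.002]
contact_force: [-0.2, -0.5, -1.4]
gripper_width: 0.528
```

Request:
send_rows(motion="-0.1 0 -0.25 0 0.1 0 0.8;0 0 0 0 0 0 0.8")

```text
t: 18.8
eef_pos: [0.6275, 0.0259, 0.1199]
tool_rot: [0.0, 0.974, 0.226, 0.003]
contact_force: [-1.8, 0.7, -1.5]
gripper_width: 0.526
```

Request:
send_rows(motion="-0.25 -0.05 -0.2 0 0.3 0 0.8;0 0 -0.2 0 0 0 0.8")

```text
t: 18.97
eef_pos: [0.6276, 0.0261, 0.1191]
tool_rot: [-0.0, 0.974, 0.226, 0.004]
contact_force: [-6.0, -0.5, 21.3]
gripper_width: 0.525
```

```bash
python3 st.py .6253 .0253 .1198
```

```text
[0.6276 0.0261 0.1191] fix tilt deg [-0.11  0.41  0.  ] jaw [ 0.44  -0.898  0.002] F [-6.  -0.5 21.3] w 0.525 v 0.022 t 18.9667 q [ 0.13  0.54 -0.36  1.76  0.24  0.88 -1.45]
to go cm [-0.23 -0.08  0.07]
```

Request:
send_rows(motion="-0.3 -0.1 0.1 -0.1 0.4 0 0.8;0 0 0 0 0 0 0.8")

```text
t: 19.13
eef_pos: [0.6247, 0.0252, 0.1207]
tool_rot: [0.0, 0.974, 0.226, 0.0]
contact_force: [-0.6, 0.2, -1.2]
gripper_width: 0.53
```

```bash
python3 st.py .6253 .0253 .1192
```

```text
[0.6247 0.0252 0.1207] fix tilt deg [-0.01  0.05  0.  ] jaw [ 0.44  -0.898  0.   ] F [-0.6  0.2 -1.2] w 0.53 v 0.016 t 19.1333 q [ 0.13  0.54 -0.36  1.76  0.24  0.89 -1.45]
to go cm [ 0.06  0.01 -0.15]
```

Request:
send_rows(motion="0 0 -0.2 0 0 0 0.8;-0.1 0 -0.15 0 0.1 0 0.8")

```text
t: 19.3
eef_pos: [0.6251, 0.0254, 0.1191]
tool_rot: [0.0, 0.974, 0.226, 0.001]
contact_force: [-3.2, -1.6, 19.9]
gripper_width: 0.528
```

Contact, level and centred. Opening gently.

Request:
send_rows(motion="0 0 0.05 0 0 0 0.4;0 0 0 0 0 0 0.3;0 0 0 0 0 0 0.15;0 0 0 0 0 0 0;0 0 0 0 0 0 0;0 0 0 0 0 0 0")

```text
t: 19.8
eef_pos: [0.6241, 0.025, 0.1176]
tool_rot: [-0.0, 0.974, 0.226, 0.0]
contact_force: [0.2, -0.5, 0.1]
gripper_width: 0.998
```

```bash
python3 st.py
```

```text
[0.6241 0.025  0.1176] fix tilt deg [-0.  0.  0.] jaw [ 0.44  -0.898 -0.   ] F [ 0.2 -0.5  0.1] w 0.998 v 0.007 t 19.8 q [ 0.13  0.54 -0.36  1.76  0.24  0.88 -1.45]
```

Request:
send_rows(motion="0 0 1 0 0 0 0;0 0 2 0 0 0 0;0 0 3 0 0 0 0;0 0 3 0 0 0 0;0 0 2 0 0 0 0;0 -2 0 0 0 0 0;0 -3 0 0 0 0 0;0 -3 0 0 0 0 0;0 -3 0 0 0 0 0;0 -3 0 0 0 0 0;0 -2 0 0 0 0 0;0 -1 0 0 0 0 0;0 0 0 0 0 0 0;0 0 0 0 0 0 0")

```text
t: 20.97
eef_pos: [0.6218, -0.1477, 0.2427]
tool_rot: [-0.0, 0.973, 0.23, 0.003]
contact_force: [-0.6, 1.1, -0.1]
gripper_width: 0.999
```

```bash
python3 st.py;python3 - <<'E'
from ov import *
T=read_camera("top");S=read_camera("side")
G=(0,255,0);Y=(0,255,255);s=(.6245,.0253);z=.045
r=[((*s,z,.046),G),((*s,.105,.023),Y),((*s,.151,.023),(0,0,255))]
cv2.imwrite("pics/m1.png",np.hstack([draw(T,"top",r,(290,80,390,200),4,0),draw(S,"side",r,(245,110,345,230),4,0)]))
cv2.imwrite("pics/m2.png",np.hstack([draw(T,"top",[],(0,0,640,480),.6,0),draw(S,"side",[],(0,0,640,480),.6,0)]))
E
```

```text
[ 0.6218 -0.1477  0.2427] fix tilt deg [-0.12  0.28  0.  ] jaw [ 0.447 -0.895  0.   ] F [-0.6  1.1 -0.1] w 0.999 v 0.01 t 20.9667 q [ 0.39  0.43 -0.34  1.62  0.15  1.12 -1.1 ]
```

View pics/m1.png

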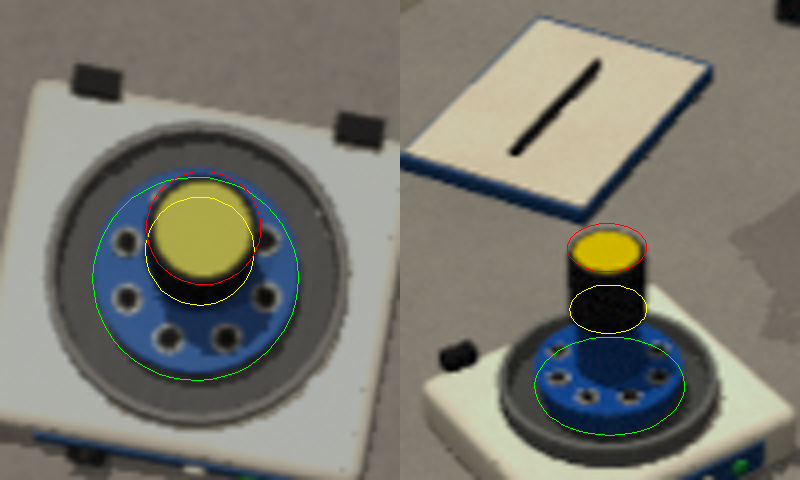

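View pics/m2.png

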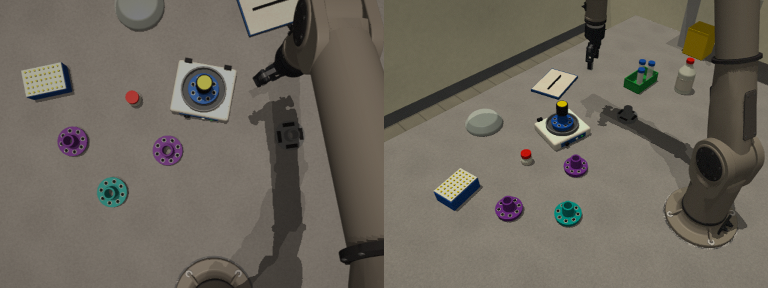

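The cap sits level on the hub: its rings coincide at about (340,139) in the top view and (396,172–188) in the side view. Everything else looks unmoved, and the gripper is clear.

```bash
python3 -c "
from station import *
print(hand_in())"
```

```text
the job is handed in; nothing more can be done
None
```

The blue rotor is seated on the spindle and the black locking cap with the yellow top rests flat on its hub. I handed the job in at about 21 s; no verdict is reported.

- **Rotor:** I gripped it by the hub and lowered it over the spindle. On the first touch-down it had drifted about 3 mm in x, and the wrist force briefly reached about 45–50 N, well under the 120 N limit. I backed off about 2 mm, recentred and levelled it, and set it down again at about 9 N. The height matched fully home to within about 1 mm.
- **Cap:** I lowered it until it touched the hub at about 20 N, recentred it once, and released it at the expected height, also within about 1 mm.
- **Last checks:** In both camera views the seated rotor and the cap line up with their predicted outlines, and the gripper is open and touching nothing. The grey rotor looks unmoved. The side camera's calibration reads about 1 pixel off vertically throughout. No check failed at the end.
- **Detection:** The trained network missed the blue rotor in the top view, so I located it there by colour and checked it against a close crop.

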